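Set the trimmer with the tuning tool and close its keyed cover

TASK

Take the orange plastic tuning tool from its stand, put its blade into the slot of the brass trimmer in the grey control module, and turn the trimmer until its red pointer points into the green band on the white dial, without touching the trimmer with the fingers. Lift the tool out and put it back upright in its stand, fully down on its collar, and then fit the blue cover over the trimmer, turned so that its tab goes into the notch, and fully home. Leave the other things on the bench where they are.

Things in the scene. Friction and masses are not known exactly. Their poses are not given: they have to be found in the camera images.
- module: Grey control module, 110 x 122 x 58 mm, fixed on the raised bench board. Origin: on the trimmer axis at its underside; x from -55 to 55 mm, y from -57 to 65 mm, z up. In its top is an open recess, 76 x 76 mm clear, floor 30 mm above the origin, with the trimmer in its middle. Red, black and yellow sockets on its -x face.
- pocket (a point): Centre of the cover pocket round the recess, on the trimmer axis at the height of the ledge that carries the cover (50 mm above the module's origin); axes as the module's. The rim stands 8 mm above it. Inside the rim: 93 mm (x) by 87 mm (y), with a notch in the +y wall for the cover's tab, x from 4.5 to 35.5 mm, out to y = 61.5 mm.
- dial_ring: White dial disc, 73 mm in diameter and 2 mm thick, with black ticks and a green band, fixed on the recess floor round the trimmer. Origin on the trimmer's axis; +x points through the middle of the green band (10 mm long outward, 31 mm from the axis; it spans about 0.15 rad to either side). It is fitted at a different turn each time.
- rotor (a joint): Angle of the brass trimmer rotor in rad, positive anticlockwise seen from above; 0 when the pointer points along the module's +x. Range -1.1 to 1.3. It stays where it is left (friction about 0.06 N m). It starts clockwise of the green band, between 0.4 and 1.4 rad from it.
- slot (a point): Centre of the trimmer's slot at its upper edge, on the trimmer's axis, 47 mm above the module's origin; turns with the rotor. x: along the slot, towards the red pointer; z up. The brass hub is 37 mm in diameter; the slot is 8 mm wide, 10 mm deep and 32 mm long, closed at its ends by the outer ring of the hub; the blade has about 0.2 rad of free play either way in it.
- pointer (a point): Outer end of the red pointer, a bar 4.5 mm wide on the rotor, in line with the slot, 29 mm from the axis.
- tool_tip (a point): Middle of the lower edge of the tuning tool's blade. Tool 121 mm long, about 45 g: white blade 18 mm wide (along x), 4 mm thick (along y), 15 mm long; round shank, 10 mm diameter; orange collar, 38 mm diameter, 64 to 70 mm above the tip; orange flat handle above. z: from tip to handle.
- tool_handle (a point): Centre of the tuning tool's flat handle, 95 mm above the blade tip: 36 mm wide (x), 14 mm thick (y), 52 mm tall (69 to 121 mm above the tip), in line with the blade. Pinch it across its thickness, along y.
- stand: Aluminium tool stand, 70 x 70 mm, 78 mm tall, fixed to the bench. Origin under its centre. Its top plate (8 mm thick, upper side 78 mm above the origin) has a round hole of 26 mm diameter in the middle, open below; the tool hangs in it upright, the collar resting on the plate and the blade tip 14 mm above the origin.
- cover_mid (a point): Middle of the blue cover, 22 mm above its underside. Plate 84 mm (x) by 78 mm (y), 8 mm thick; on the +y edge a tab, x from 9 to 31 mm, out to y = 56 mm; on top a central grip bar 50 mm long (x), 14 mm wide (y), 8 to 44 mm above the underside. Starts flat on the bench, plate down. In place its axes agree with the pocket's and its underside lies on the ledge. About 90 g.
- tool: The tuning tool; origin at the blade tip, as tool_tip.
- cover: The blue cover; origin at the centre of its underside.
- screwdriver_1: Bystander: yellow-handled screwdriver, 160 mm, left of the cover, near the bench's front edge.
- label_roll: Bystander: roll of white labels, 66 mm, at the left.
- blower_6: Bystander: black blower fan, 78 mm, behind the module.
- tachometer: Bystander: orange hand tachometer, 114 mm, at the left.

How it is judged:
By the outcome, as a careful person would: the job done as asked, in the order asked, and still so for the second after the job is handed in, with the robot touching nothing.
It also fails if it takes over 58 s, if anything falls off the work surface, if the arm or the gripper's body presses on something with over 40 N, if the wrist force passes 120 N, or if a joint passes its speed limit or range.

ROBOT

A 6-joint arm with a two-finger parallel gripper is mounted at the origin on a cart in front of the work surface, level with it; the furniture and walls round the work are solid. World frame = base frame: x ahead of the robot, y to its left, z up, the work surface at z = 0. Lengths are in m, angles in rad, forces in N, time in s.
With the tool pointing down it reaches from about 0.325 to 0.9 m from the base axis. Payload 3.5 kg.
Tool frame: the origin (TCP) lies on the centre line of the jaws, within the pads' length; the fingertips stand manip.tip_extent ahead of it and the grasp point (between the pads) is the TCP (manip.tip_extent is the distance from the TCP to the fingertips, in m); z points along the fingers, y is the line along which they close (so a half turn about z gives the same grasp; the last joint's range is limited). The gripper opens to 85 mm and grips with 20 to 120 N. Pads are 22 mm wide; open, the fingers measure 114 mm over their backs; the gripper's body (76 mm by 85 mm) begins 54 mm behind the grasp point. The pads swing forward as they close: fully open they stand 13 mm farther back than shut.
Start: joints at [-1.252, 0.276, -0.026, 1.268, 0, 1.467], TCP at [0.256, -0.57, 0.25] pointing down, gripper open.
Joint ranges: [-3.12, 3.12], [-0.85, 1.88], [-1.08, 1.24], [-1.95, 2.15], [-1.57, 1.53], [-3.14, 3.14]. Speed limits (rad/s): [2.57, 2.57, 3.14, 3.14, 3.14, 3.14].

INTERFACE

Orientations are given as a unit quaternion [w, x, y, z].
In Python, from bench import manip gives the robot as it stands. The module is installed in compiled form; this text tells all that it offers.
- The arm moves only by the tool play_rows, never from a script. Its argument "plan" is a list of rows, each a list of 7 numbers: the shift along the tool's x, y, z each as a share of 0.8 m, from -1 to 1, then the turn, a rotation vector about the tool's x, y, z each as a share of pi/4 rad, from -1 to 1, then the closure, from 0 (fully open) to 1 (shut). In form: [[dx, dy, dz, wx, wy, wz, fingers], ...]. A call has 1 to 5 rows; each row is the pose to reach, as a shift and turn from the pose commanded when the call began, along the tool's axes at that moment; what a row does not reach only later rows make up. A row lasts 1/8 s, in which the tool goes at most 62.5 mm and 10.7 degrees, less where a joint would pass 70% of its speed; a pose out of reach is approached as far as the arm can. A call with a number of a shift or a turn outside -1 to 1 is refused whole. A call with a gripper value outside its range is refused whole. The fingers move at their own pace and stop on an object; "newtons" is the grip in N (left out, the last holds). Time passes only in rows, so rows that repeat a pose let the fingers close. It gives the time, the measured TCP pose, the force, the opening and the grip force at its end, in the units of the state.
- manip.observe(): the state, without advancing time (a new reading comes with each control period).
- manip.get_image(name): name is "scene" or "side" or "wrist"; returns a dict with "color" (400x640x3 uint8, blue, green, red), "mtx" (3x3 intrinsics, pixels), "dist" ([k1, k2, p1, p2, k3] as OpenCV has them; the pictures are not rectified), "R" (3x3) and "t" (3): a world point X has camera coordinates R X + t. Camera axes: x right, y down, z forward; pixel columns grow to the right and rows downward; lengths in m; the calibration is good to about 2 mm. A picture is of the moment at which its call begins. There is no depth.
- manip.close_job(): hands the job in; it is judged then, once.
The state is a dict: "time_s": time; "q": joint angles; "joint_vel": joint speeds; "joint_efforts": joint torques, N m; "tcp_pos": TCP position; "orientation": TCP orientation; "contact_force": force on the tool from outside, world axes, zero at the start; "ft_torque": the same for the moment, N m; "finger_gap": opening from 0.0 (shut) to 1.0 (fully open); "grip_force": force on a finger pad.
Only numpy, scipy, OpenCV 4.12 (cv2) and the standard library are available. Lean on these libraries where they do the work, as an engineer would, in place of code of your own. Each camera call takes 0.05 s, during which the arm holds its last target. There are 200 camera calls.

## Working session

There is one attempt and no reset: what is moved stays moved. The work goes in short steps, Python scripts to look and compute and a tool call to move; the robot and the scene stay as the last step left them, time stands still between calls to the robot, and variables do not carry over. Pictures are saved under pics/ and viewed, at most 10 in all, crops included, and the job is handed in when it is done.

Besides the shell and the picture viewer there is one more tool, called by a JSON object that holds its "fn" and its "kwargs", one argument or row to a line. play_rows: Moves the arm, as the interface text tells. Shift numbers are shares of 0.8 m and turn numbers shares of pi/4 rad, none past 1 either way. Its arguments: {"type":"object","properties":{"plan":{"type":"array","items":{"type":"array","items":{"type":"number"}}},"newtons":{"type":"number"}},"required":["plan"]}

```bash
mkdir -p pics
python3 - <<'E'
from bench import manip
import cv2,numpy as np
s=manip.observe(); print({k:(np.round(v,4).tolist()) for k,v in s.items()}); print(manip.tip_extent)
for n in ["scene","side"]:
    im=manip.get_image(n); cv2.imwrite(f"pics/{n}0.png",im["color"]); print(n,im["mtx"],im["dist"],im["R"],im["t"])
E
ls
```

```text
{'time_s': 0.0, 'q': [-1.2524, 0.2771, -0.0279, 1.268, -0.0, 1.4674], 'joint_vel': [-0.0008, 0.0031, -0.0011, -0.0001, -0.0005, 0.0], 'joint_efforts': [0.0016, -44.5514, 29.5199, 0.0165, 0.0, -0.0], 'tcp_pos': [0.2556, -0.5695, 0.2492], 'orientation': [-0.0011, 0.9778, 0.2093, -0.0001], 'contact_force': [-0.1733, 0.2793, -0.0682], 'ft_torque': [0.0141, -0.0182, 0.0166], 'grip_force': 0.0, 'finger_gap': 1.0036}
0.019
scene [[367.83654648   0.         320.28049995]
 [  0.         367.83654648 197.66885696]
 [  0.           0.           1.        ]] [-0.06156476  0.          0.          0.          0.        ] [[-0.43808514 -0.89886146 -0.01137964]
 [-0.4946068   0.25159235 -0.83190468]
 [ 0.75063009 -0.35881663 -0.55480186]] [0.27431553 0.35619531 0.50800552]
side [[458.09796626   0.         322.69637175]
 [  0.         458.09796626 200.44533175]
 [  0.           0.           1.        ]] [-0.06337719  0.          0.          0.          0.        ] [[ 0.93701596 -0.34907083  0.01227365]
 [-0.19386348 -0.54897797 -0.81304375]
 [ 0.29054782  0.75945556 -0.5820732 ]] [-0.52345281  0.20081487  1.12930036]
pics
```

View pics/scene0.png

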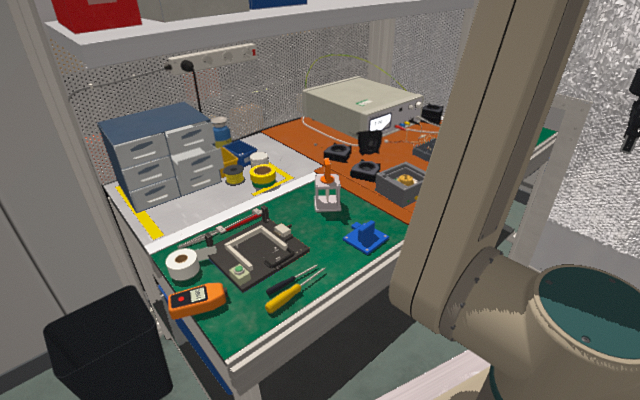

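View pics/side0.png

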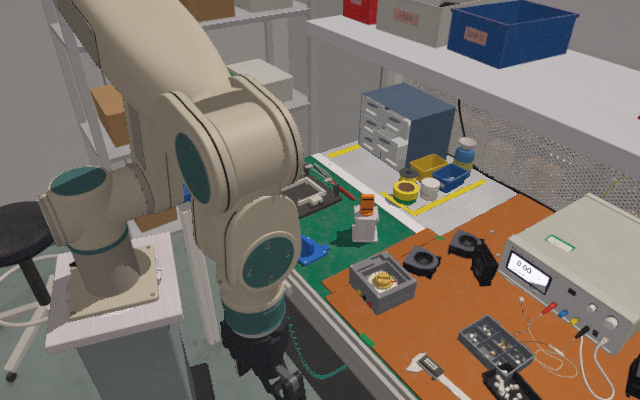

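Scene view: tool handle about (327,168), stand top (328,185), cover grip (366,228), trimmer (404,181). Side view: tool (366,204), stand top (366,222), trimmer (383,280), cover (311,248).

```bash
cat > h.py <<'E'
from bench import manip
import cv2,numpy as np
from scipy.spatial.transform import Rotation as Rn
def P(im): return np.hstack([im["R"],np.reshape(im["t"],(3,1))])
def und(im,p): return cv2.undistortPoints(np.float64(p).reshape(-1,1,2),im["mtx"],im["dist"]).reshape(-1,2)
def tri(a,pa,b,pb):
    X=cv2.triangulatePoints(P(a),P(b),und(a,pa).T,und(b,pb).T); return (X[:3]/X[3]).T
def proj(im,X): return cv2.projectPoints(np.float64(X).reshape(-1,3),cv2.Rodrigues(im["R"])[0],np.float64(im["t"]),im["mtx"],im["dist"])[0].reshape(-1,2)
def onplane(im,p,z):
    u=und(im,p); d=np.c_[u,np.ones(len(u))]@im["R"]; c=-im["R"].T@np.ravel(im["t"])
    return c+d*((z-c[2])/d[:,2])[:,None]
def pose():
    s=manip.observe(); return np.array(s["tcp_pos"]),Rn.from_quat(np.array(s["orientation"]),scalar_first=True)
def crop(im,x,y,w,h,k,name): cv2.imwrite(name,cv2.resize(im["color"][y:y+h,x:x+w],None,fx=k,fy=k,interpolation=cv2.INTER_CUBIC))
E
python3 - <<'E'
from h import *
a=manip.get_image("scene");b=manip.get_image("side")
print(tri(a,[(327,168),(328,185),(366,228),(404,181)],b,[(366,204),(366,222),(311,248),(383,280)]))
A=cv2.resize(a["color"][140:260,280:440],None,fx=5,fy=5)[:, :800]
B=cv2.resize(b["color"][185:315,285:435],None,fx=4,fy=4,interpolation=cv2.INTER_CUBIC)
A=cv2.resize(a["color"][150:255,300:432],None,fx=4,fy=4,interpolation=cv2.INTER_CUBIC)
cv2.imwrite("pics/a1.png",A);cv2.imwrite("pics/b1.png",B)
E
```

```text
[[ 0.66687603 -0.04279143  0.10878514]
 [ 0.66957651 -0.04806588  0.05207826]
 [ 0.50224518 -0.0656674   0.01847222]
 [ 0.61467565 -0.25862959  0.04170465]]
```

View pics/b1.png

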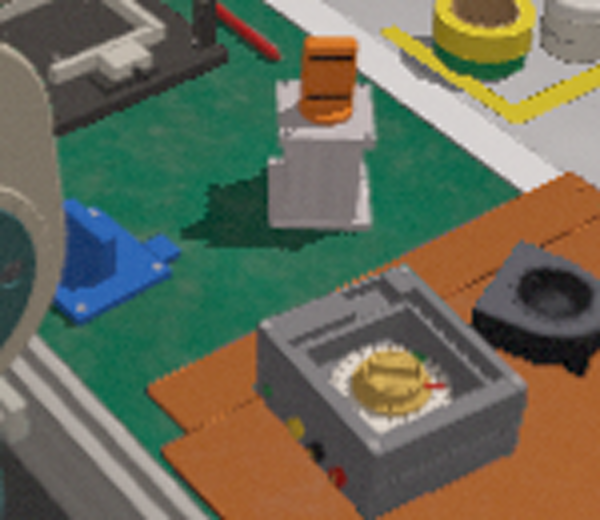

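Crop shows: module with trimmer at crop (392,382), pointer end (440,385), notch wall upper left, tool upright in stand with wide face toward the side camera. Moving above for a close wrist look.

```bash
cat >> h.py <<'E'
def go(tp,yaw=None,legs=1,frac=None):
    """print move shares for legs calls to world tp; yaw (deg) of tool x axis, tool pointing down"""
    p,R=pose(); x=R.as_matrix()[:,0]; y0=np.degrees(np.arctan2(x[1],x[0]))
    yaw=y0 if yaw is None else yaw
    dy=(yaw-y0)
    for i in range(legs):
        T=Rn.from_euler('ZX',[y0+dy*(i+1)/legs,180],degrees=True)
        Rs=R if i==0 else Rn.from_euler('ZX',[y0+dy*i/legs,180],degrees=True)
        d=Rs.inv().apply((np.array(tp)-p)/legs)/0.8; w=(Rs.inv()*T).as_rotvec()/(np.pi/4)
        print("yaw0 %.1f"%y0,np.round(d,4).tolist(),np.round(w,4).tolist())
E
python3 -c "
from h import *
go([.47,-.13,.38],160,3)"
```

```text
yaw0 24.2 [0.1565, -0.1307, -0.0541] [-0.0016, -0.0009, -1.0062]
yaw0 24.2 [0.2029, 0.0193, -0.0543] [0.0, 0.0, -1.0062]
yaw0 24.2 [0.1291, 0.1577, -0.0543] [0.0, 0.0, -1.0062]
```

{"fn": "play_rows", "kwargs": {
  "plan": [
    [0.157,-0.131,-0.054,0,0,-1,0],
    [0.157,-0.131,-0.054,0,0,-1,0],
    [0.157,-0.131,-0.054,0,0,-1,0],
    [0.157,-0.131,-0.054,0,0,-1,0],
    [0.157,-0.131,-0.054,0,0,-1,0]
  ]
}}

```text
time_s: 0.82
tcp_pos: [0.3278, -0.4227, 0.2937]
orientation: [0.0, 0.823, 0.568, -0.0]
contact_force: [0.3, 0.5, -0.5]
finger_gap: 1.0
grip_force: 0.0
```

{"fn": "play_rows", "kwargs": {
  "plan": [
    [0.203,0.019,-0.054,0,0,-1,0],
    [0.203,0.019,-0.054,0,0,-1,0],
    [0.203,0.019,-0.054,0,0,-1,0],
    [0.203,0.019,-0.054,0,0,-1,0],
    [0.203,0.019,-0.054,0,0,-1,0]
  ]
}}

```text
time_s: 1.45
tcp_pos: [0.3996, -0.2769, 0.3365]
orientation: [-0.0, 0.544, 0.839, -0.0]
contact_force: [-0.4, -0.2, 0.1]
finger_gap: 0.999
grip_force: 0.0
```

{"fn": "play_rows", "kwargs": {
  "plan": [
    [0.129,0.158,-0.054,0,0,-1,0],
    [0.129,0.158,-0.054,0,0,-1,0],
    [0.129,0.158,-0.054,0,0,-1,0],
    [0.129,0.158,-0.054,0,0,-1,0],
    [0.129,0.158,-0.054,0,0,-1,0]
  ]
}}

```text
time_s: 2.08
tcp_pos: [0.4727, -0.1313, 0.3794]
orientation: [-0.0, 0.182, 0.983, 0.0]
contact_force: [-0.5, -0.3, -0.3]
finger_gap: 1.0
grip_force: 0.0
```

Run:
```python
from h import *
w=manip.get_image("wrist"); cv2.imwrite("pics/w1.png",w["color"]); np.save("w1.npy",w,allow_pickle=True)
print(w["mtx"],w["dist"],w["R"],w["t"],pose()[0],manip.observe()["q"],manip.observe()["time_s"])
p,R=pose(); print("cam in tool", R.inv().apply(-w["R"].T@np.ravel(w["t"])-p))
```

```text
[[300.13625251   0.         322.0275378 ]
 [  0.         300.13625251 201.94666953]
 [  0.           0.           1.        ]] [0.01167799 0.         0.         0.         0.        ] [[ 3.58378203e-01  9.33576408e-01 -3.91277122e-04]
 [ 8.92580657e-01 -3.42517995e-01  2.93225499e-01]
 [ 2.73614389e-01 -1.05434874e-01 -9.56043228e-01]] [-0.04676733 -0.5433836   0.36121181] [ 0.47243941 -0.13153537  0.37927575] [-4.03380311e-01 -5.51572872e-03 -8.43133253e-02  1.49320724e+00
 -1.16883990e-04 -3.63634730e-02] 2.125
cam in tool [ 0.07476811  0.00040567 -0.12528349]
```

View pics/w1.png

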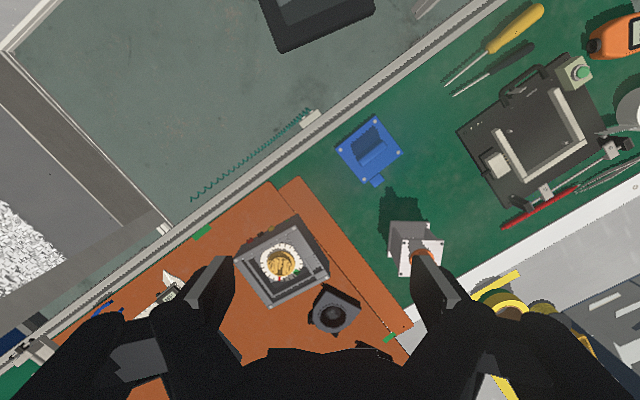

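Wrist view: cover at (368,147) with tab towards (377,180), trimmer at (282,262), stand top at (417,252) partly hidden behind the finger. Fit tool and cover silhouettes by colour.

```bash
cat >> h.py <<'E'
from scipy.optimize import minimize
def box(x0,x1,y0,y1,z0,z1): return np.array([[x,y,z] for x in(x0,x1) for y in(y0,y1) for z in(z0,z1)])
def cyl(r,z0,z1): return np.array([[r*np.cos(a),r*np.sin(a),z] for a in np.arange(0,6.28,.3) for z in(z0,z1)])
TOOL=[box(-.018,.018,-.007,.007,.069,.121),cyl(.019,.064,.070)]
COVER=[box(-.042,.042,-.039,.039,0,.008),box(.009,.031,.039,.056,0,.008),box(-.025,.025,-.007,.007,.008,.044)]
def render(im,parts,x,y,yaw,z,S=4):
    m=np.zeros((400*1,640*1),np.uint8); R=Rn.from_euler('z',yaw).as_matrix()
    for q in parts:
        h=cv2.convexHull(np.float32(proj(im,q@R.T+[x,y,z])))
        cv2.fillConvexPoly(m,np.int32(np.round(h*16)),1,shift=4,lineType=cv2.LINE_8)
    return m
def hsv(im): return cv2.cvtColor(im["color"],cv2.COLOR_BGR2HSV)
def fit(views,parts,x0,z,yaws):
    """views: list of (im,mask)"""
    def cost(v):
        c=0
        for im,m in views:
            r=render(im,parts,v[0],v[1],v[2],z); w=cv2.GaussianBlur(np.float32(r),(0,0),1)-cv2.GaussianBlur(np.float32(m),(0,0),1)
            c+=np.sum(w*w)/m.sum()
        return c
    best=None
    for yw in yaws:
        s=np.array([[0,0,0],[.015,0,0],[0,.015,0],[0,0,.3]])+[x0[0],x0[1],yw]
        r=minimize(cost,s[0],method='Nelder-Mead',options=dict(initial_simplex=s,xatol=1e-4,fatol=1e-5,maxiter=300))
        if best is None or r.fun<best.fun: best=r
    return best.x,best.fun
def mask(im,lo,hi,c,r):
    m=cv2.inRange(hsv(im),lo,hi)//255; k=np.zeros_like(m); cv2.circle(k,tuple(int(v) for v in c),r,1,-1); return m*k
E
python3 - <<'E'
from h import *
a=manip.get_image("scene");b=manip.get_image("side")
a["color"]=cv2.imread("pics/scene0.png");b["color"]=cv2.imread("pics/side0.png")
w=np.load("w1.npy",allow_pickle=True).item()
O=((4,150,90),(16,255,255)); B=((105,140,60),(125,255,255))
v=[(a,mask(a,*O,(327,170),22)),(b,mask(b,*O,(366,205),18))]
print([m.sum() for _,m in v],fit(v,TOOL,(.667,-.043),.014,np.arange(-1.6,1.5,.4)))
v=[(a,mask(a,*B,(366,237),35)),(w,mask(w,*B,(368,150),60))]
print([m.sum() for _,m in v],fit(v,COVER,(.50,-.065),0,np.arange(-3,3,.5)))
print(onplane(w,[(417,252)],.078),onplane(w,[(282,262)],.06))
E
```

```text
[np.uint64(699), np.uint64(247)] (array([ 0.66809467, -0.04225834,  0.54283982]), np.float64(0.5737010334974659))
[np.uint64(842), np.uint64(1939)] (array([ 0.49021749, -0.0553657 , -1.25558673]), np.float64(0.33189262329835717))
[[ 0.65473567 -0.04206821  0.078     ]] [[ 0.6032879 -0.2522056  0.06     ]]
```

```bash
python3 -c "
from h import *
go([.665,-.043,.26],160)"
```

```text
yaw0 158.9 [-0.185, 0.1903, 0.1489] [-0.0, -0.0015, -0.025]
```

{"fn": "play_rows", "kwargs": {
  "plan": [
    [-0.185,0.19,0.149,0,0,0,0],
    [-0.185,0.19,0.149,0,0,0,0],
    [-0.185,0.19,0.149,0,0,0,0],
    [-0.185,0.19,0.149,0,0,0,0],
    [-0.185,0.19,0.149,0,0,0,0]
  ]
}}

```text
time_s: 2.85
tcp_pos: [0.6652, -0.0409, 0.2554]
orientation: [-0.004, 0.182, 0.983, 0.0]
contact_force: [-0.8, 0.0, 0.5]
finger_gap: 1.001
grip_force: 0.0
```

Run:
```python
from h import *
w=manip.get_image("wrist"); np.save("w2.npy",w,allow_pickle=True)
m=mask(w,(4,150,60),(16,255,255),proj(w,[.665,-.042,.109])[0],75)
print(pose()[0],m.sum(),fit([(w,m)],TOOL,(.665,-.042),.014,np.arange(-1.6,1.5,.4)))
x=w["color"].copy(); x[m>0]=(255,0,255); cv2.imwrite("pics/w2.png",np.hstack([w["color"][150:400,180:460],x[150:400,180:460]]))
```

```text
[ 0.66449111 -0.04164013  0.25774989] 2716 (array([ 0.66798929, -0.04037169, -0.3552261 ]), np.float64(0.8329132484582106))
```

View pics/w2.png

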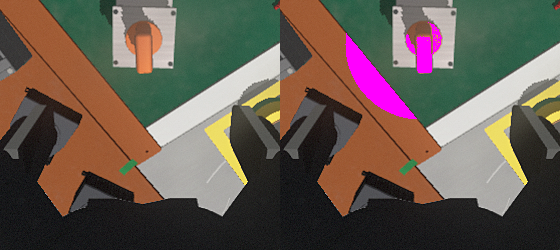

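Tool handle at (325,203), collar at (325,187); the mask also caught the board. Refit with a tight mask.

Run:
```python
from h import *
w=np.load("w2.npy",allow_pickle=True).item()
m=mask(w,(3,90,30),(20,255,255),(325,200),32)
m=cv2.morphologyEx(m,cv2.MORPH_CLOSE,np.ones((3,3)))
print(m.sum()); r=fit([(w,m)],TOOL,(.665,-.042),.014,np.arange(-1.6,1.5,.4)); print(r)
go([r[0][0],r[0][1],.16],180+np.degrees(r[0][2])); print(manip.observe()["q"])
# stand plate centre check: corners
print(onplane(w,[(180+112,150+7),(180+177,150+7),(180+179,150+70),(180+112,150+67)],.078))
```

```text
1299
(array([ 0.66698105, -0.04045153, -0.29087353]), np.float64(0.024139178175482043))
yaw0 159.1 [-0.003, 0.0027, 0.1222] [-0.0014, -0.0066, -0.0951]
[-1.59511171e-01  3.49084563e-01  8.77620458e-02  1.31474049e+00
 -2.44926886e-04  2.06049541e-01]
[[ 0.62597131 -0.05850799  0.078     ]
 [ 0.64935198  0.00274753  0.078     ]
 [ 0.71403687 -0.01723015  0.078     ]
 [ 0.68525695 -0.08313123  0.078     ]]
```

{"fn": "play_rows", "kwargs": {
  "plan": [
    [-0.003,0.003,0.122,0,0,-0.095,0],
    [-0.003,0.003,0.122,0,0,-0.095,0],
    [-0.003,0.003,0.15,0,0,-0.095,0],
    [-0.003,0.003,0.184,0,0,-0.095,0],
    [-0.003,0.003,0.184,0,0,-0.095,0]
  ]
}}

```text
time_s: 3.52
tcp_pos: [0.6655, -0.0411, 0.1126]
orientation: [-0.002, 0.145, 0.989, -0.0]
contact_force: [-0.3, -0.2, -0.1]
finger_gap: 0.996
grip_force: 0.0
```

Run:
```python
from h import *
go([.667,-.0405,.111],163.3); print(manip.observe()["time_s"])
```

```text
yaw0 163.3 [-0.0015, 0.0013, 0.0019] [-0.001, -0.0051, -0.0006]
3.525
```

{"fn": "play_rows", "kwargs": {
  "plan": [
    [-0.001,0.001,0.002,0,0,0,1],
    [-0.001,0.001,0.002,0,0,0,1],
    [-0.001,0.001,0.002,0,0,0,1],
    [-0.001,0.001,0.002,0,0,0,1],
    [-0.001,0.001,0.002,0,0,0,1]
  ],
  "newtons": 60
}}

```text
time_s: 4.15
tcp_pos: [0.6696, -0.0396, 0.1127]
orientation: [0.001, 0.144, 0.99, -0.0]
contact_force: [0.1, -0.5, 2.8]
finger_gap: 0.15
grip_force: 58.7
```

{"fn": "play_rows", "kwargs": {
  "plan": [
    [0,0,0,0,0,0,1],
    [0,0,-0.1,0,0,0,1],
    [0,0,-0.175,0,0,0,1],
    [0,0,-0.175,0,0,0,1],
    [0,0,-0.175,0,0,0,1]
  ]
}}

```text
time_s: 4.78
tcp_pos: [0.6709, -0.0398, 0.2543]
orientation: [0.003, 0.144, 0.99, -0.0]
contact_force: [0.4, -0.8, -0.1]
finger_gap: 0.002
grip_force: 0.0
```

Run:
```python
from h import *
s=manip.observe();print({k:np.round(s[k],4).tolist() for k in("time_s","q","tcp_pos","grip_force","finger_gap","contact_force")})
go([.62,-.25,.26],163.3)
```

```text
{'time_s': 4.775, 'q': [-0.1554, 0.3547, 0.0882, 1.299, -0.0, 0.1336], 'tcp_pos': [0.6709, -0.0398, 0.2543], 'grip_force': 0.0, 'finger_gap': 0.0024, 'contact_force': [0.4276, -0.7706, -0.1441]}
yaw0 163.4 [-0.014, -0.27, -0.0073] [0.0009, 0.0068, 0.0032]
```

The tool slipped out. Look.

Run:
```python
from h import *
w=manip.get_image("wrist"); np.save("w3.npy",w,allow_pickle=True)
b=manip.get_image("side")
m=mask(w,(3,90,30),(20,255,255),proj(w,[.667,-.0405,.11])[0],40)
m=cv2.morphologyEx(m,cv2.MORPH_CLOSE,np.ones((3,3)))
print(m.sum()); r=fit([(w,m)],TOOL,(.665,-.042),.014,np.arange(-1.6,1.5,.4)); print(r)
A=cv2.resize(w["color"][130:330,220:420],None,fx=2,fy=2,interpolation=cv2.INTER_CUBIC)
B=cv2.resize(b["color"][140:240,316:416],None,fx=4,fy=4,interpolation=cv2.INTER_CUBIC)
cv2.imwrite("pics/w3.png",np.hstack([A,B]))
```

```text
1325
(array([ 0.66003249, -0.03994751, -0.28549502]), np.float64(0.024020915481279482))
```

View pics/w3.png

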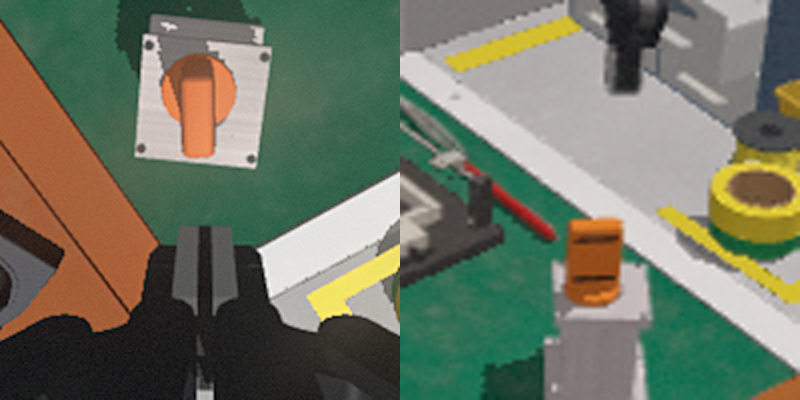

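Tool is still upright in the stand, unharmed, gripper empty above. Cross-check its position with all three cameras.

Run:
```python
from h import *
w=manip.get_image("wrist");a=manip.get_image("scene");b=manip.get_image("side"); print(pose()[0],pose()[1].as_quat(),manip.observe()["time_s"])
def mk(im,X,r):
    c=proj(im,X)[0]; m=mask(im,(3,110,40),(18,255,255),c,r); m=cv2.morphologyEx(m,cv2.MORPH_CLOSE,np.ones((3,3)))
    n,l,st,_=cv2.connectedComponentsWithStats(m); k=l[int(c[1]),int(c[0])]; print(c,(l==k).sum(),st[k],k); return np.uint8(l==k)
X=[.664,-.0405,.109]
W=(w,mk(w,X,40));A=(a,mk(a,X,19));B=(b,mk(b,X,17))
for v in ([W],[B],[A,B],[W,A,B]): print(fit(v,TOOL,X[:2],.014,[-.3]))
print(w["R"].T[:,2], np.load("w2.npy",allow_pickle=True).item()["R"].T[:,2])
```

```text
[ 0.66884375 -0.03953819  0.25143213] [ 1.44008404e-01  9.89576432e-01 -7.65882627e-06 -2.56218057e-04] 5.025
[319.35385785 188.2319013 ] 1307 [ 301  159   37   52 1307] 1
[327.39741321 169.68789179] 628 [312 151  35  34 628] 1
[365.2742508  202.57098509] 283 [357 195  15  22 283] 1
(array([ 0.65983612, -0.03933566, -0.27551024]), np.float64(0.034183388369267646))
(array([ 0.65985537, -0.04321564,  0.46926337]), np.float64(0.05190479966018731))
(array([ 0.66066243, -0.0416225 ,  0.4496386 ]), np.float64(0.43132772422282767))
(array([ 0.66053676, -0.04106034, -0.0623258 ]), np.float64(0.5857773896307565))
[ 0.28363182 -0.08422063 -0.95522766] [ 0.2679264  -0.10382071 -0.95782916]
```

Run:
```python
from h import *
w=np.load("w3.npy",allow_pickle=True).item()
c=np.array([(141,34),(272,44),(257,169),(134,157)])/2+[220,130]
X=onplane(w,c,.078); print(X,X.mean(0),np.linalg.norm(np.diff(X,axis=0),axis=1))
w2=np.load("w2.npy",allow_pickle=True).item()
c=np.array([(112,6),(175,6),(179,69),(112,66)])+[180,150]
X=onplane(w2,c,.078); print(X.mean(0),np.linalg.norm(np.diff(X,axis=0),axis=1))
# refine: dark screw dots & white plate mask fit as 70x70 square
for im,n in((w,'w3'),(w2,'w2')):
    h=hsv(im); ctr=proj(im,[.664,-.04,.078])[0]; k=np.zeros((400,640),np.uint8); cv2.circle(k,tuple(np.int32(ctr)),55,1,-1)
    pl=cv2.inRange(h,(0,0,130),(180,60,255))//255*k; 
    n_,l,st,_=cv2.connectedComponentsWithStats(pl); j=1+np.argmax(st[1:,4]); pl=np.uint8(l==j)
    hull=cv2.convexHull(np.argwhere(pl)[:,::-1].astype(np.int32)); (q,s,ang)=cv2.minAreaRect(hull)
    print(n,q,s,onplane(im,[q],.078), onplane(im,cv2.boxPoints((q,s,ang)),.078)[:,:2].tolist())
b=manip.get_image("side"); b["color"]=cv2.imread("pics/side0.png"); m=mask(b,(3,110,40),(18,255,255),(366,205),17); print(m.sum(),fit([(b,m)],TOOL,(.664,-.04),.014,[-.3]))
```

```text
[[ 0.62523645 -0.05878895  0.078     ]
 [ 0.64855061  0.00234592  0.078     ]
 [ 0.71045229 -0.02201121  0.078     ]
 [ 0.68540693 -0.08264087  0.078     ]] [ 0.66741157 -0.04027378  0.078     ] [0.06542953 0.06652133 0.06559897]
[ 0.66747237 -0.03912147  0.078     ] [0.06348834 0.06772741 0.07183847]
w3 (321.26763916015625, 176.5205841064453) (64.73184967041016, 71.25105285644531) [[ 0.66262246 -0.03802877  0.078     ]] [[0.6863078667138907, -0.0837635103423165], [0.6177232952965596, -0.055020049910412386], [0.6404986618643068, 0.004715439774028239], [0.7111769745901362, -0.01966451322252321]]
w2 (339.0, 187.5) (61.0, 34.0) [[ 0.67263686 -0.02501885  0.078     ]] [[0.6367587071571681, -0.030228595224065], [0.6489921492271857, 0.0018058557493109226], [0.710736603765058, -0.01949398811957976], [0.6977625577637908, -0.05352774913272321]]
274 (array([ 0.66851692, -0.04083422, -0.43196206]), np.float64(0.062462416878581915))
```

The stand centre is at about (0.667,-0.040); the tool now hangs ~7 mm off centre, so the blade probably caught the plate underside. Re-grip, centre, and lift gently.

Run:
```python
from h import *
go([.660,-.0402,.160],163.7)
```

```text
yaw0 163.4 [0.0102, -0.0039, 0.1142] [-0.0001, -0.0009, -0.0058]
```

{"fn": "play_rows", "kwargs": {
  "plan": [
    [0.01,-0.004,0.02,0,0,0,0],
    [0.01,-0.004,0.02,0,0,0,0],
    [0.01,-0.004,0.05,0,0,0,0],
    [0.01,-0.004,0.09,0,0,0,0],
    [0.01,-0.004,0.115,0,0,0,0]
  ]
}}

```text
time_s: 5.7
tcp_pos: [0.6602, -0.0403, 0.1587]
orientation: [-0.001, 0.144, 0.99, 0.0]
contact_force: [0.4, 0.5, 0.0]
finger_gap: 0.997
grip_force: 0.0
```

{"fn": "play_rows", "kwargs": {
  "plan": [
    [0,0,0.02,0,0,0,0],
    [0,0,0.045,0,0,0,0],
    [0,0,0.063,0,0,0,0],
    [0,0,0.063,0,0,0,0],
    [0,0,0.063,0,0,0,0]
  ]
}}

```text
time_s: 6.32
tcp_pos: [0.661, -0.0404, 0.1101]
orientation: [0.001, 0.144, 0.99, -0.0]
contact_force: [0.5, 0.1, 0.3]
finger_gap: 1.001
grip_force: 0.0
```

Run:
```python
from h import *
go([.660,-.0402,.110],163.7)
```

```text
yaw0 163.4 [0.0013, -0.0001, 0.0001] [0.0002, 0.0014, -0.0057]
```

{"fn": "play_rows", "kwargs": {
  "plan": [
    [0,0,0,0,0,0,1],
    [0,0,0,0,0,0,1],
    [0,0,0,0,0,0,1],
    [0,0,0,0,0,0,1],
    [0,0,0,0,0,0,1]
  ],
  "newtons": 100
}}

```text
time_s: 6.95
tcp_pos: [0.6608, -0.0404, 0.1099]
orientation: [0.0, 0.144, 0.99, 0.0]
contact_force: [0.2, 0.1, 2.0]
finger_gap: 0.152
grip_force: 97.3
```

{"fn": "play_rows", "kwargs": {
  "plan": [
    [0,0,0,0,0,0,1],
    [0,0,-0.004,0,0,0,1],
    [-0.004,0.001,-0.004,0,0,0,1],
    [-0.008,0.002,-0.004,0,0,0,1],
    [-0.008,0.002,-0.012,0,0,0,1]
  ]
}}

```text
time_s: 7.58
tcp_pos: [0.6668, -0.0406, 0.1185]
orientation: [-0.001, 0.144, 0.99, 0.0]
contact_force: [-1.0, 0.4, -0.3]
finger_gap: 0.152
grip_force: 97.3
```

Run:
```python
from h import *
print(manip.observe()["grip_force"],manip.observe()["finger_gap"],manip.observe()["contact_force"])
go([.6674,-.0402,.110],163.7)
w=manip.get_image("wrist"); b=manip.get_image("side")
A=cv2.resize(w["color"][130:330,220:420],None,fx=2,fy=2,interpolation=cv2.INTER_CUBIC)
B=cv2.resize(b["color"][140:240,316:416],None,fx=4,fy=4,interpolation=cv2.INTER_CUBIC)
cv2.imwrite("pics/w4.png",np.hstack([A,B]))
```

```text
97.26955890655518 0.15231837149152816 [-0.96753452  0.39760721 -0.30575155]
yaw0 163.4 [-0.0006, 0.0007, 0.0106] [-0.0002, -0.0019, -0.0057]
```

View pics/w4.png

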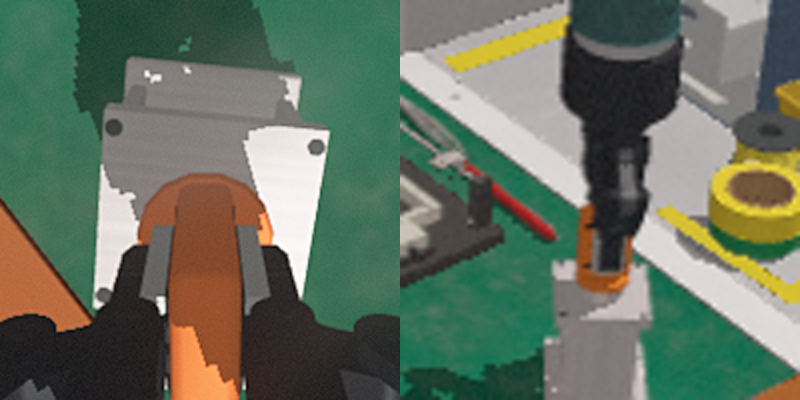

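Held firmly, collar just off the plate, centred. Lift slowly.

{"fn": "play_rows", "kwargs": {
  "plan": [
    [0,0,-0.015,0,0,0,1],
    [0,0,-0.03,0,0,0,1],
    [0,0,-0.045,0,0,0,1],
    [0,0,-0.06,0,0,0,1],
    [0,0,-0.075,0,0,0,1]
  ]
}}

```text
time_s: 8.3
tcp_pos: [0.6672, -0.0406, 0.1802]
orientation: [0.0, 0.144, 0.99, 0.0]
contact_force: [-0.0, -0.1, 0.4]
finger_gap: 0.149
grip_force: 97.3
```

{"fn": "play_rows", "kwargs": {
  "plan": [
    [0,0,-0.02,0,0,0,1],
    [0,0,-0.04,0,0,0,1],
    [0,0,-0.07,0,0,0,1],
    [0,0,-0.1,0,0,0,1],
    [0,0,-0.1,0,0,0,1]
  ]
}}

```text
time_s: 8.93
tcp_pos: [0.6688, -0.0409, 0.2624]
orientation: [0.003, 0.144, 0.99, -0.0]
contact_force: [-0.0, 0.5, -1.0]
finger_gap: 0.15
grip_force: 97.3
```

Run:
```python
from h import *
print(manip.observe()["grip_force"],pose()[0],manip.observe()["q"])
w=np.load("w1.npy",allow_pickle=True).item()
print(onplane(w,[(282,262)],.062))
go([.56,-.20,.30],163.4)
go([.56,-.20,.30],110)
```

```text
97.25473165512085 [ 0.66877303 -0.04089347  0.26244672] [-1.57476622e-01  3.47330052e-01  9.51515434e-02  1.31283476e+00
 -2.23845628e-05  1.31516321e-01]
[[ 0.60238675 -0.25154066  0.062     ]]
yaw0 163.4 [0.0734, -0.2293, -0.0475] [0.0009, 0.0073, 0.0009]
yaw0 163.4 [0.0734, -0.2293, -0.0475] [0.0043, 0.0063, 1.1876]
```

Run:
```python
from h import *
go([.655,-.268,.215],163.4)
```

```text
yaw0 163.4 [-0.0641, -0.2771, 0.0595] [0.0009, 0.0073, 0.0009]
```

{"fn": "play_rows", "kwargs": {
  "plan": [
    [-0.016,-0.07,0,0,0,0,1],
    [-0.032,-0.14,0,0,0,0,1],
    [-0.048,-0.21,0.03,0,0,0,1],
    [-0.064,-0.277,0.06,0,0,0,1],
    [-0.064,-0.277,0.06,0,0,0,1]
  ]
}}

```text
time_s: 9.55
tcp_pos: [0.6503, -0.2708, 0.2065]
orientation: [-0.003, 0.147, 0.989, 0.001]
contact_force: [-0.5, -0.0, -1.4]
finger_gap: 0.145
grip_force: 97.6
```

Run:
```python
from h import *
print(pose()[0],manip.observe()["time_s"],manip.observe()["grip_force"])
w=manip.get_image("wrist");np.save("w5.npy",w,allow_pickle=True)
c=proj(w,[.602,-.252,.06])[0].astype(int); print(c)
x0,y0=max(c[0]-100,0),max(c[1]-100,0); print(x0,y0)
crop(w,x0,y0,200,180,3,"pics/w5.png")
```

```text
[ 0.65025784 -0.27076952  0.20650688] 9.55 97.56735563278198
[326 138]
226 38
```

View pics/w5.png

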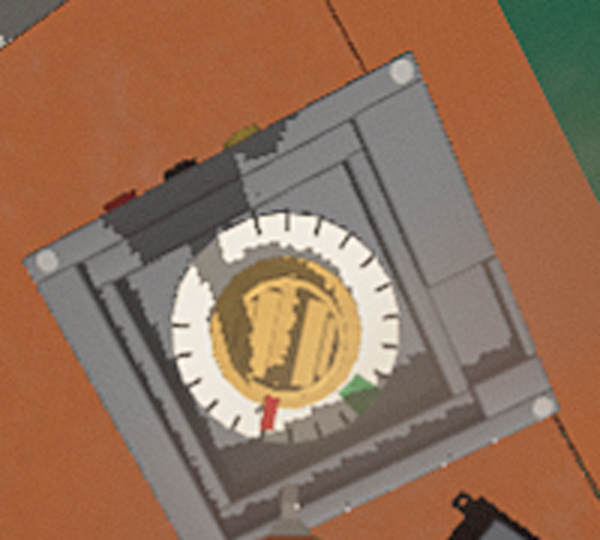

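View: module corners at crop (412,55), (25,262), (555,412); hub centre about (286,328), pointer at (270,412), green band at (360,393). Compute the module pose and the angles.

Run:
```python
from h import *
from scipy.optimize import least_squares
w0=np.load("w5.npy",allow_pickle=True).item()
w=manip.get_image("wrist");np.save("w6.npy",w,allow_pickle=True)
a=manip.get_image("scene");b=manip.get_image("side")
px=np.array([(412,55),(25,262),(555,412)])/3+[226,38]
M=np.array([(-.055,.065,.058),(-.055,-.057,.058),(.055,.065,.058)])
pb=np.array([(403,270),(262,325),(525,385)])/4+[285,185]  # (+x,+y),( -x,+y),(+x,-y) in side
MB=np.array([(.055,.065,.058),(-.055,.065,.058),(.055,-.057,.058)])
def X(v,m): return m@Rn.from_euler('z',v[2]).as_matrix().T+[v[0],v[1],v[3]]
for use in (0,1):
    f=lambda v:np.r_[(proj(w0,X(v,M))-px).ravel(),use*(proj(b,X(v,MB))-pb).ravel()]
    r=least_squares(f,[.602,-.252,-.3,.0],x_scale=[.01,.01,.1,.01]); print(r.x,np.round(r.fun,1))
v=r.x
hub=np.array([[286,330]])/3+[226,38]; print("hub",onplane(w0,hub,v[3]+.047), proj(w0,X(v,np.array([[0,0,.047]])))*3-[678,114])
for im in (w0,w):
    h=hsv(im);c=proj(im,X(v,np.array([[0,0,.04]])))[0];k=np.zeros((400,640),np.uint8);cv2.circle(k,tuple(np.int32(c)),45,1,-1)
    for n,ms,z in (("red",cv2.inRange(h,(0,150,60),(4,255,255))|cv2.inRange(h,(172,150,60),(180,255,255)),.040),("green",cv2.inRange(h,(50,90,40),(85,255,255)),.032)):
        q=np.argwhere(ms*k)[:,::-1]; 
        d=onplane(im,[q.mean(0)],v[3]+z)[0,:2]-v[:2]; print(n,len(q),q.mean(0),"r",np.linalg.norm(d),"world ang deg",np.degrees(np.arctan2(d[1],d[0])))
print(pose()[0])
```

```text
[ 0.61285353 -0.2601748   0.16338578  0.00440428] [-0.6  0.4  0.1 -0.5  0.6  0.1  0.  -0.  -0.  -0.   0.   0. ]
[ 0.61290481 -0.26022449  0.16309121  0.00334586] [-0.8  0.7  0.4 -0.5  0.2 -0.   0.1 -1.5 -1.8 -0.3  0.7  0.6]
hub [[ 0.61014759 -0.2592128   0.05034586]] [[285.46221097 339.52680345]]
red 36 [315.33333333 175.38888889] r 0.025074182789797176 world ang deg -30.069436493047046
green 5 [342.4 166.6] r 0.027216215115515984 world ang deg 34.08620744321344
red 33 [312.96969697 174.39393939] r 0.025045785899080575 world ang deg -30.29848202382411
green 11 [341.81818182 164.81818182] r 0.02803095892237504 world ang deg 37.83693157704272
[ 0.653209   -0.26651917  0.21132508]
```

Run:
```python
from h import *
from scipy.optimize import least_squares
v=np.array([.6129,-.2602,.1631,.0035])
for n in("w5.npy","w6.npy"):
    im=np.load(n,allow_pickle=True).item(); h=hsv(im); c=proj(im,[.611,-.2598,.045])[0]
    k=np.zeros((400,640),np.uint8);cv2.circle(k,tuple(np.int32(c)),36,1,-1)
    br=cv2.inRange(h,(14,90,40),(32,255,255))//255*k; br=cv2.morphologyEx(br,cv2.MORPH_OPEN,np.ones((2,2)))
    hull=cv2.convexHull(np.argwhere(br)[:,::-1].astype(np.int32)); e=cv2.fitEllipse(hull); mc=cv2.minEnclosingCircle(hull)
    print("brass",br.sum(),e,mc)
    for z in(.045,.0505): print(z,onplane(im,[e[0],mc[0]],z)[:,:2].tolist())
    wh=cv2.inRange(h,(0,0,185),(180,60,255))//255; k=np.zeros((400,640),np.uint8);cv2.circle(k,tuple(np.int32(c)),44,1,-1)
    q=np.argwhere(wh*k)[:,::-1].astype(float); X=onplane(im,q,.0355)[:,:2]
    # outer dial radius 36.5: fit centre by hull points
    hu=cv2.convexHull(np.float32(X)).reshape(-1,2)
    f=lambda p:np.linalg.norm(hu-p[:2],axis=1)-.0365
    r=least_squares(f,[.611,-.26],loss='soft_l1',f_scale=.001); print("dial centre",r.x,len(hu),np.round(f(r.x)*1000,1).tolist())
    ctr=r.x
    r5=cv2.inRange(h,(0,130,60),(5,255,255))|cv2.inRange(h,(170,130,60),(180,255,255)); g=cv2.inRange(h,(45,60,30),(90,255,255))
    for nm,ms,z in(("red",r5,.04),("green",g,.0355)):
        q=np.argwhere(ms*k)[:,::-1]; d=onplane(im,q.astype(float),z)[:,:2]-ctr; a=np.degrees(np.arctan2(d[:,1],d[:,0])); R=np.linalg.norm(d,axis=1)
        print(nm,len(q),"ang",a.mean(),a.min(),a.max(),"r",R.min(),R.max())
```

```text
brass 1955 ((321.7714538574219, 149.25735473632812), (49.60338592529297, 50.37128448486328), 18.509485244750977) ((321.88226318359375, 149.20648193359375), 25.316287994384766)
0.045 [[0.6119810548425886, -0.25934628619468836], [0.6119657468107979, -0.25923181352604047]]
0.0505 [[0.6113571423128066, -0.25915361825538097], [0.6113421274829063, -0.2590413381352791]]
dial centre [ 0.61164066 -0.26035164] 60 [-3.5, -2.1, 0.2, 0.7, 0.7, 0.9, 0.3, 0.2, 0.1, 0.0, -0.0, -0.0, 0.0, 0.1, 0.4, 0.6, 0.5, 0.5, 0.3, 0.3, 0.4, 0.4, 0.1, 0.0, -0.0, -0.0, 0.1, 0.2, 0.0, -0.1, -0.2, -0.1, 0.4, 0.0, -0.0, -0.0, 0.0, -0.0, 0.2, -0.1, 0.0, 0.2, -0.0, -0.1, 0.3, 0.2, 0.1, 0.5, 0.4, 0.4, 0.3, 0.4, 0.6, 0.5, 0.8, 0.8, 1.1, 0.8, 0.2, -0.1]
red 37 ang -28.38092870065213 -31.90289094221906 -23.79439418709688 r 0.021618985433026216 0.03187414089072591
green 37 ang 35.58010466053156 24.735131981656945 41.801145064995424 r 0.027399719547348347 0.033834132716966156
brass 1939 ((319.4526672363281, 148.52369689941406), (49.474876403808594, 49.89167022705078), 176.28457641601562) ((319.4876403808594, 148.5617218017578), 25.052345275878906)
0.045 [[0.6120670657094016, -0.25937899344613025], [0.6121110147326352, -0.2593574892759678]]
0.0505 [[0.6114570206081943, -0.2591531518799698], [0.6115001321599922, -0.2591320574829248]]
dial centre [ 0.61179218 -0.2604368 ] 63 [-2.4, -3.7, -1.9, 0.6, 0.7, 0.7, 0.6, 0.5, 0.5, 0.4, 0.5, 0.5, 0.6, 0.5, 0.9, 0.5, 0.5, -0.0, -0.1, -0.1, -0.0, 0.1, 0.2, 0.2, 0.0, 0.0, 0.1, 0.1, 0.3, -0.1, -0.2, -0.4, -0.5, -0.5, -0.4, -0.1, 0.0, 0.5, 0.3, 0.3, -0.0, 0.2, 0.2, 0.3, 0.2, 0.3, 0.4, 0.3, 0.3, 0.3, 0.5, 0.1, 0.2, 0.3, 0.7, 0.5, 0.6, 0.6, 0.7, 0.9, 0.8, 0.6, -0.4]
red 38 ang -28.632953350358488 -33.156925365597665 -24.642384529700358 r 0.021303904810824805 0.03160508707210601
green 38 ang 35.95155660833416 25.540348492043776 41.88063705716514 r 0.02726655743333769 0.03483498553303073
```

Run:
```python
from h import *
p,R=pose(); w=np.load("w6.npy",allow_pickle=True).item(); print(p)
for x in(-.009,0,.009): print(proj(w,p+R.apply([x,0,.096]))[0])
# dark/white blade pixels near expected tip: column profile
e=proj(w,p+R.apply([0,0,.096]))[0].astype(int); g=hsv(w)
for y in range(e[1]-8,e[1]+14,3): print(y,[tuple(int(t) for t in g[y,x]) for x in range(e[0]-9,e[0]+10,3)])
go([.6118,-.2597,.170],151.5)
```

```text
[ 0.653209   -0.26651917  0.21132508]
[325.50159255 224.75075699]
[325.49435509 213.80499126]
[325.48706432 202.61052824]
205 [(8, 46, 99), (12, 49, 104), (16, 47, 135), (13, 37, 123), (11, 20, 141), (14, 21, 135), (15, 18, 139)]
208 [(13, 55, 88), (13, 41, 119), (16, 42, 144), (14, 38, 135), (8, 20, 139), (12, 18, 145), (90, 2, 151)]
211 [(8, 15, 139), (14, 37, 130), (16, 43, 124), (16, 38, 126), (75, 7, 137), (11, 135, 147), (11, 150, 165)]
214 [(13, 27, 132), (14, 39, 123), (14, 40, 126), (14, 43, 125), (17, 54, 119), (11, 150, 161), (10, 150, 165)]
217 [(9, 156, 119), (10, 160, 118), (9, 158, 118), (10, 166, 117), (10, 161, 117), (11, 145, 123), (10, 149, 166)]
220 [(9, 164, 138), (10, 161, 138), (9, 157, 141), (10, 160, 142), (9, 159, 143), (10, 167, 134), (9, 160, 118)]
223 [(9, 156, 116), (9, 149, 116), (9, 154, 121), (9, 164, 118), (10, 167, 116), (9, 156, 113), (10, 164, 131)]
226 [(9, 147, 118), (10, 163, 116), (10, 164, 118), (10, 160, 116), (9, 169, 115), (11, 164, 115), (11, 163, 111)]
yaw0 163.5 [0.0521, -0.0065, 0.0517] [0.0006, -0.0001, 0.2668]
```

{"fn": "play_rows", "kwargs": {
  "plan": [
    [0.026,-0.003,0.01,0,0,0.1,1],
    [0.052,-0.006,0.02,0,0,0.2,1],
    [0.052,-0.006,0.039,0,0,0.267,1],
    [0.052,-0.006,0.039,0,0,0.267,1],
    [0.052,-0.006,0.039,0,0,0.267,1]
  ]
}}

```text
time_s: 10.38
tcp_pos: [0.6127, -0.2597, 0.1811]
orientation: [0.001, 0.246, 0.969, -0.0]
contact_force: [0.1, -0.6, -0.3]
finger_gap: 0.152
grip_force: 97.4
```

Run:
```python
from h import *
w=manip.get_image("wrist");np.save("w7.npy",w,allow_pickle=True)
p,R=pose();print(p,manip.observe()["time_s"])
e=[proj(w,p+R.apply([x,0,.096]))[0] for x in(-.009,0,.009)]; print("tip exp",e)
A=[proj(w,[.6118,-.2597,z])[0] for z in(.051,.041)]; print("hub exp",A)
c=np.int32(A[0]); x0,y0=c[0]-50,c[1]-70; print(x0,y0); crop(w,x0,y0,100,100,6,"pics/w7.png")
```

```text
[ 0.61275721 -0.25998221  0.18115203] 10.425
tip exp [array([321.62655568, 221.54405026]), array([321.63111332, 210.70082965]), array([321.63576268, 199.60990543])]
hub exp [array([321.45042817, 196.96734937]), array([321.47323789, 193.9153319 ])]
271 126
```

View pics/w7.png

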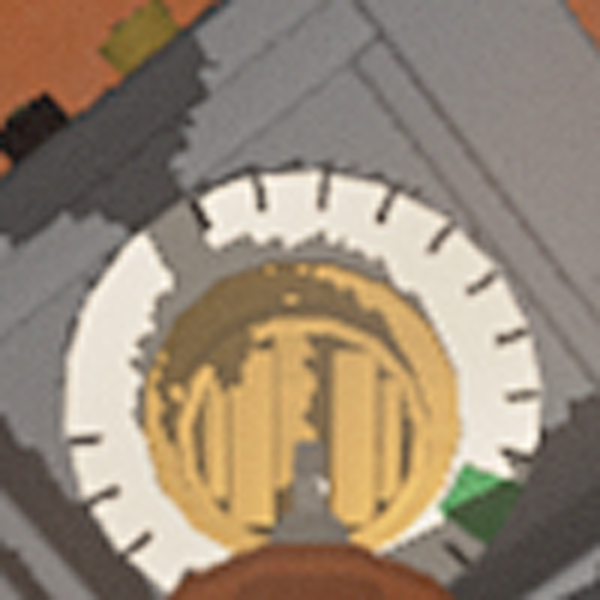

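View: slot vertical in image between crop x≈272 and 332, blade centred at x≈311, so about 1 mm right; green band at (490,500). Shift −1 mm in tool y and descend.

{"fn": "play_rows", "kwargs": {
  "plan": [
    [0,-0.001,0.012,0,0,0,1],
    [0,-0.001,0.024,0,0,0,1],
    [0,-0.001,0.034,0,0,0,1],
    [0,-0.001,0.042,0,0,0,1],
    [0,-0.001,0.046,0,0,0,1]
  ]
}}

```text
time_s: 11.05
tcp_pos: [0.611, -0.261, 0.1423]
orientation: [-0.001, 0.247, 0.969, 0.0]
contact_force: [-0.2, -0.0, -0.1]
finger_gap: 0.147
grip_force: 97.4
```

{"fn": "play_rows", "kwargs": {
  "plan": [
    [0,0,0.002,0,0,0,1],
    [0,0,0.004,0,0,0,1],
    [0,0,0.006,0,0,0,1],
    [0,0,0.006,0,0,0,1]
  ]
}}

```text
time_s: 11.55
tcp_pos: [0.6115, -0.2612, 0.1415]
orientation: [0.001, 0.247, 0.969, -0.0]
contact_force: [-4.4, 0.8, 11.5]
finger_gap: 0.152
grip_force: 99.3
```

Run:
```python
from h import *
s=manip.observe();print(pose()[0],s["contact_force"],s["ft_torque"],s["grip_force"],s["q"],s["time_s"])
```

```text
[ 0.611531   -0.26116299  0.14151531] [-4.38244624  0.75125968 11.46694155] [ 0.66580459  1.31083475 -0.00633042] 99.29778099060059 [-5.00685557e-01  4.14820642e-01 -6.96469904e-02  1.08504038e+00
 -2.01208200e-04 -2.07929459e-03] 11.55
```

Contact force 11 N near the slot floor; back off 1.5 mm and begin turning anticlockwise.

{"fn": "play_rows", "kwargs": {
  "plan": [
    [0,0,-0.003,0,0,0,1],
    [0,0,-0.003,0,0,-0.15,1],
    [0,0,-0.003,0,0,-0.3,1],
    [0,0,-0.003,0,0,-0.45,1],
    [0,0,-0.003,0,0,-0.45,1]
  ]
}}

```text
time_s: 12.18
tcp_pos: [0.6123, -0.2607, 0.1417]
orientation: [0.001, 0.073, 0.997, 0.0]
contact_force: [0.0, 2.4, 5.8]
finger_gap: 0.151
grip_force: 98.1
```

Run:
```python
from h import *
s=manip.observe();print(pose()[0],s["contact_force"],s["ft_torque"],s["grip_force"],s["time_s"])
w=manip.get_image("wrist"); np.save("w8.npy",w,allow_pickle=True)
h=hsv(w); ctr=np.array([.6118,-.2597]); c=proj(w,[*ctr,.045])[0]; k=np.zeros((400,640),np.uint8);cv2.circle(k,tuple(np.int32(c)),55,1,-1)
r5=cv2.inRange(h,(0,130,60),(5,255,255))|cv2.inRange(h,(170,130,60),(180,255,255)); g=cv2.inRange(h,(45,60,30),(90,255,255))
for nm,ms,z in(("red",r5,.044),("green",g,.04)):
    q=np.argwhere(ms*k)[:,::-1]
    if len(q)==0: print(nm,0); continue
    d=onplane(w,q.astype(float),z)[:,:2]-ctr; a=np.degrees(np.arctan2(d[:,1],d[:,0])); R=np.linalg.norm(d,axis=1)
    print(nm,len(q),a.mean(),a.min(),a.max(),R.min(),R.max())
```

```text
[ 0.61228969 -0.26073101  0.14165435] [0.01040643 2.37007995 5.7785133 ] [ 0.74479247 -0.04336841 -0.02858384] 98.06584239006042 12.175
red 0
green 17 39.865912924933845 37.04976475390081 41.50531671454644 0.028873075364612276 0.03618270125659767
```

```bash
cat >> h.py <<'E'
def red(im,zb=.006,ctr=(.6118,-.2597)):
    h=hsv(im); c=proj(im,[*ctr,zb+.04])[0]; k=np.zeros((400,640),np.uint8);cv2.circle(k,tuple(np.int32(c)),60 if im["mtx"][0,0]<305 else 22,1,-1)
    for nm,ms,z in(("red",cv2.inRange(h,(0,110,50),(5,255,255))|cv2.inRange(h,(168,110,50),(180,255,255)),.038),("green",cv2.inRange(h,(40,50,30),(90,255,255)),.032)):
        q=np.argwhere(ms*k)[:,::-1]
        if len(q)==0: print(nm,0); continue
        d=onplane(im,q.astype(float),zb+z)[:,:2]-ctr; R=np.linalg.norm(d,axis=1); d=d[(R<.038)&(R>.018)]
        a=np.degrees(np.arctan2(d[:,1],d[:,0]))
        if len(a): print(nm,len(a),"ang %.1f (%.1f..%.1f)"%(a.mean(),a.min(),a.max()),"med r",np.median(R))
E
python3 - <<'E'
from h import *
b=manip.get_image("side"); a=manip.get_image("scene")
b0=dict(b);b0["color"]=cv2.imread("pics/side0.png"); a0=dict(a);a0["color"]=cv2.imread("pics/scene0.png")
for n,i in(("side0",b0),("side",b),("scene0",a0),("scene",a),("w6",np.load("w6.npy",allow_pickle=True).item())): print(n); red(i)
E
```

```text
side0
red 4 ang -26.6 (-27.5..-25.8) med r 0.026980566717395616
green 6 ang 32.2 (26.3..38.4) med r 0.03560946150603944
side
red 5 ang -19.5 (-19.6..-19.4) med r 0.02604312874763938
green 6 ang 32.2 (26.3..38.4) med r 0.03560946150603944
scene0
red 0
green 4 ang 21.6 (17.4..25.9) med r 0.036091486695885695
scene
red 0
green 0
w6
red 38 ang -30.2 (-35.0..-26.3) med r 0.025863354028879834
green 42 ang 35.0 (23.5..41.6) med r 0.028778456533515188
```

Engaged: pointer moved about +7–8° for a 20° turn (free play as stated). Continue.

{"fn": "play_rows", "kwargs": {
  "plan": [
    [0,0,-0.001,0,0,-0.2,1],
    [0,0,-0.001,0,0,-0.4,1],
    [0,0,-0.001,0,0,-0.6,1],
    [0,0,-0.001,0,0,-0.8,1],
    [0,0,-0.001,0,0,-0.9,1]
  ]
}}

```text
time_s: 12.95
tcp_pos: [0.612, -0.2601, 0.1417]
orientation: [0.001, -0.278, 0.961, 0.001]
contact_force: [0.9, 3.7, 3.5]
finger_gap: 0.154
grip_force: 97.9
```

Run:
```python
from h import *
s=manip.observe();print(pose()[0],s["contact_force"],s["ft_torque"],s["grip_force"],s["time_s"],s["q"][5])
red(manip.get_image("side")); red(manip.get_image("wrist"))
go([.6118,-.2597,.142],None)
```

```text
[ 0.61204359 -0.26014168  0.14168906] [0.91721367 3.72357136 3.47656617] [ 0.99971676 -0.26618591 -0.0224353 ] 97.85923719406128 12.95 -1.063587258899416
red 5 ang 15.5 (10.5..20.4) med r 0.030845554559229917
green 4 ang 34.5 (32.1..38.4) med r 0.03560946150603944
red 0
yaw0 -147.9 [-0.0001, 0.0007, -0.0004] [0.0011, 0.003, 0.0]
```

{"fn": "play_rows", "kwargs": {
  "plan": [
    [0,0,-0.001,0,0,-0.15,1],
    [0,0,-0.001,0,0,-0.3,1],
    [0,0,-0.001,0,0,-0.32,1],
    [0,0,-0.001,0,0,-0.32,1]
  ]
}}

```text
time_s: 13.55
tcp_pos: [0.6117, -0.2602, 0.1418]
orientation: [0.001, -0.394, 0.919, 0.001]
contact_force: [3.4, 4.0, -0.2]
finger_gap: 0.149
grip_force: 97.5
```

Run:
```python
from h import *
s=manip.observe();print(pose()[0],s["contact_force"],s["ft_torque"],s["time_s"],s["q"][5])
red(manip.get_image("side"))
go([.6118,-.2597,.142],None)
```

```text
[ 0.61165925 -0.26018311  0.14176225] [ 3.43898436  4.04021345 -0.1840726 ] [ 1.28450703 -0.81224705 -0.0449102 ] 13.55 -1.3108037190129258
red 3 ang 30.6 (27.3..33.8) med r 0.03220495184798148
green 1 ang 26.3 (26.3..26.3) med r 0.03645444601195451
yaw0 -133.6 [-0.0006, 0.0003, -0.0003] [0.0013, 0.0026, 0.0]
```

Predicted and seen pointer ≈ 31–35°, green ≈ 33°. Unload the blade within its free play, lift straight, and step aside for a look.

{"fn": "play_rows", "kwargs": {
  "plan": [
    [0,0,0,0,0,0.15,1],
    [0,0,0,0,0,0.25,1],
    [0,0,-0.012,0,0,0.25,1],
    [0,0,-0.03,0,0,0.25,1],
    [0,0,-0.06,0,0,0.25,1]
  ]
}}

```text
time_s: 14.22
tcp_pos: [0.6108, -0.2614, 0.1909]
orientation: [-0.001, -0.303, 0.953, -0.0]
contact_force: [0.1, 0.1, -0.1]
finger_gap: 0.155
grip_force: 97.4
```

{"fn": "play_rows", "kwargs": {
  "plan": [
    [0,0,-0.03,0,0,0,1],
    [-0.03,0,-0.04,0,0,0,1],
    [-0.07,0,-0.04,0,0,0,1],
    [-0.07,0,-0.04,0,0,0,1]
  ]
}}

```text
time_s: 14.72
tcp_pos: [0.6588, -0.2282, 0.2238]
orientation: [0.001, -0.304, 0.953, -0.001]
contact_force: [-0.4, 0.8, -0.3]
finger_gap: 0.153
grip_force: 97.5
```

Run:
```python
from h import *
s=manip.observe();print(pose()[0],s["contact_force"],s["grip_force"],s["time_s"],s["q"][5])
w=manip.get_image("wrist"); np.save("w9.npy",w,allow_pickle=True); red(w,.006); red(manip.get_image("side"))
go([.6674,-.0400,.25],163.4)
```

```text
[ 0.65876538 -0.22820918  0.2238036 ] [-0.35625861  0.76435515 -0.31544232] 97.46414422988892 14.725 -1.0444715220358005
red 39 ang 30.3 (26.2..35.0) med r 0.02496174514587412
green 50 ang 35.7 (24.9..42.4) med r 0.03300681858354876
red 3 ang 30.6 (27.3..33.8) med r 0.03220495184798148
green 1 ang 26.3 (26.3..26.3) med r 0.03645444601195451
yaw0 -144.6 [-0.1472, 0.1851, -0.034] [-0.0016, -0.0002, 1.1545]
```

Pointer at ≈30° inside the band 25–42°. Take the tool back to the stand.

Run:
```python
from h import *
go([.667,-.0406,.235],163.4,2)
w=np.load("w9.npy",allow_pickle=True).item(); h=hsv(w)
c=proj(w,[.6118,-.2597,.045])[0];k=np.zeros((400,640),np.uint8);cv2.circle(k,tuple(np.int32(c)),36,1,-1)
br=cv2.inRange(h,(14,90,40),(32,255,255))//255*k; br=cv2.morphologyEx(br,cv2.MORPH_OPEN,np.ones((2,2)))
hull=cv2.convexHull(np.argwhere(br)[:,::-1].astype(np.int32)); mc=cv2.minEnclosingCircle(hull)
for z in(.05,.0535): print(onplane(w,[mc[0]],z),mc[1])
for zb in(.004,.0085): red(w,zb,onplane(w,[mc[0]],zb+.047)[0,:2])
```

```text
yaw0 -144.6 [-0.0732, 0.0924, -0.0076] [0.0008, -0.0021, -3.4228]
yaw0 -144.6 [0.0253, -0.1151, -0.0075] [0.0, 0.0, -3.4228]
[[ 0.6106612  -0.25927848  0.05      ]] 24.749605178833008
[[ 0.61050811 -0.25942285  0.0535    ]] 24.749605178833008
red 39 ang 28.3 (23.9..32.9) med r 0.026123884556754136
green 50 ang 34.0 (23.4..40.6) med r 0.03407620668862858
red 39 ang 28.3 (23.9..32.9) med r 0.025748395364053416
green 50 ang 34.0 (23.4..40.6) med r 0.03359889919703672
```

Run:
```python
from h import *
go([.667,-.0406,.235],-196.6,2)
```

```text
yaw0 -144.6 [-0.0732, 0.0924, -0.0076] [-0.0015, -0.0006, 0.5772]
yaw0 -144.6 [-0.0253, 0.1151, -0.0075] [0.0, -0.0, 0.5772]
```

{"fn": "play_rows", "kwargs": {
  "plan": [
    [0,0.01,-0.02,0,0,0.12,1],
    [-0.025,0.035,-0.025,0,0,0.24,1],
    [-0.05,0.065,-0.02,0,0,0.37,1],
    [-0.073,0.092,-0.008,0,0,0.5,1],
    [-0.073,0.092,-0.008,0,0,0.577,1]
  ]
}}

```text
time_s: 15.45
tcp_pos: [0.6607, -0.1336, 0.2281]
orientation: [-0.001, -0.081, 0.997, 0.0]
contact_force: [0.5, -0.7, 0.3]
finger_gap: 0.152
grip_force: 97.5
```

{"fn": "play_rows", "kwargs": {
  "plan": [
    [-0.006,0.03,-0.007,0,0,0.15,1],
    [-0.012,0.06,-0.007,0,0,0.3,1],
    [-0.019,0.09,-0.007,0,0,0.45,1],
    [-0.025,0.115,-0.007,0,0,0.577,1],
    [-0.025,0.115,-0.007,0,0,0.577,1]
  ]
}}

```text
time_s: 16.08
tcp_pos: [0.6663, -0.0406, 0.2346]
orientation: [-0.0, 0.143, 0.99, -0.0]
contact_force: [-0.7, -1.1, 0.4]
finger_gap: 0.149
grip_force: 97.5
```

Run:
```python
from h import *
w=manip.get_image("wrist"); np.save("w10.npy",w,allow_pickle=True)
go([.667,-.0406,.185],163.4); s=manip.observe(); print(s["q"][5],s["time_s"],pose()[0])
p,R=pose(); print("tip exp",proj(w,p+R.apply([0.009,0,.096])),"hole exp",proj(w,[.6674,-.04,.078]))
h=hsv(w); pl=cv2.inRange(h,(0,0,130),(180,60,255))
np.set_printoptions(linewidth=200)
```

```text
yaw0 163.5 [-0.0004, 0.0012, 0.062] [-0.0012, 0.0001, 0.002]
0.1297836997931209 16.125 [ 0.6664374  -0.04137943  0.23457832]
tip exp [[321.00818083 199.66020131]] hole exp [[323.00748736 191.18292649]]
```

{"fn": "play_rows", "kwargs": {
  "plan": [
    [0,0.001,0.03,0,0,0,1],
    [0,0.001,0.06,0,0,0,1],
    [0,0.001,0.08,0,0,0,1],
    [0,0.001,0.1,0,0,0,1],
    [0,0.001,0.1,0,0,0,1]
  ]
}}

```text
time_s: 16.75
tcp_pos: [0.666, -0.0403, 0.1527]
orientation: [-0.002, 0.144, 0.99, -0.0]
contact_force: [0.3, 0.2, -0.8]
finger_gap: 0.15
grip_force: 97.5
```

{"fn": "play_rows", "kwargs": {
  "plan": [
    [0,0,0.02,0,0,0,1],
    [0,0,0.035,0,0,0,1],
    [0,0,0.047,0,0,0,1],
    [0,0,0.053,0,0,0,1],
    [0,0,0.053,0,0,0,1]
  ]
}}

```text
time_s: 17.38
tcp_pos: [0.6668, -0.04, 0.1114]
orientation: [-0.0, 0.144, 0.99, 0.0]
contact_force: [-0.1, -0.3, -0.5]
finger_gap: 0.149
grip_force: 97.5
```

Run:
```python
from h import *
go([.667,-.0406,.110],163.4); s=manip.observe(); print(s["contact_force"],s["time_s"],pose()[0])
```

```text
yaw0 163.4 [-0.0004, -0.0007, 0.0018] [-0.0001, -0.0011, 0.0001]
[-0.14390977 -0.33319145 -0.47342286] 17.375 [ 0.66684294 -0.03999588  0.111401  ]
```

{"fn": "play_rows", "kwargs": {
  "plan": [
    [0,0,0.001,0,0,0,1],
    [0,0,0.002,0,0,0,1],
    [0,0,0.002,0,0,0,1]
  ]
}}

```text
time_s: 17.75
tcp_pos: [0.6673, -0.0401, 0.1105]
orientation: [0.0, 0.144, 0.99, 0.0]
contact_force: [-1.4, -0.0, -0.5]
finger_gap: 0.15
grip_force: 97.5
```

{"fn": "play_rows", "kwargs": {
  "plan": [
    [0,0,0,0,0,0,0],
    [0,0,0,0,0,0,0],
    [0,0,0,0,0,0,0],
    [0,0,-0.02,0,0,0,0],
    [0,0,-0.06,0,0,0,0]
  ]
}}

```text
time_s: 18.38
tcp_pos: [0.666, -0.0399, 0.1581]
orientation: [-0.002, 0.144, 0.99, 0.0]
contact_force: [0.4, -0.4, 0.1]
finger_gap: 0.998
grip_force: 0.0
```

{"fn": "play_rows", "kwargs": {
  "plan": [
    [0,0,-0.05,0,0,0,0],
    [0,0,-0.1,0,0,0,0],
    [0,0,-0.12,0,0,0,0],
    [0,0,-0.12,0,0,0,0]
  ]
}}

```text
time_s: 18.88
tcp_pos: [0.668, -0.0402, 0.2561]
orientation: [0.002, 0.144, 0.99, -0.0]
contact_force: [0.9, -0.6, -0.8]
finger_gap: 1.003
grip_force: 0.0
```

Run:
```python
from h import *
w=manip.get_image("wrist"); np.save("w11.npy",w,allow_pickle=True); print(pose()[0],manip.observe()["time_s"],manip.observe()["q"])
m=mask(w,(3,90,30),(20,255,255),proj(w,[.667,-.0405,.11])[0],40); m=cv2.morphologyEx(m,cv2.MORPH_CLOSE,np.ones((3,3)))
for z in(.010,.014,.018): print(z,m.sum(),fit([(w,m)],TOOL,(.665,-.042),z,[-.3]))
B=((105,140,60),(125,255,255)); w1=np.load("w1.npy",allow_pickle=True).item(); a=manip.get_image("scene")
for v in ([(a,mask(a,*B,(366,237),35))],[(w1,mask(w1,*B,(368,150),60))]):
    print(v[0][1].sum(),fit(v,COVER,(.49,-.055),0,np.arange(-3.1,3,.4)))
b=w1["color"][100:200,310:420].reshape(-1,3);
```

```text
[ 0.66699678 -0.04005952  0.25401831] 18.925 [-1.56671853e-01  3.51531017e-01  8.33576590e-02  1.30273260e+00
  1.38149076e-05  1.33097153e-01]
0.01 1309 (array([ 0.66767711, -0.04029501, -0.27551128]), np.float64(0.012738831813686945))
0.014 1309 (array([ 0.66687132, -0.04039682, -0.25012406]), np.float64(0.026512553985106116))
0.018 1309 (array([ 0.66556813, -0.03990252, -0.24681278]), np.float64(0.03786287242169595))
553 (array([ 0.50276593, -0.04792687,  1.75003975]), np.float64(0.5451899661293512))
1939 (array([ 0.49034922, -0.05609748, -1.22961246]), np.float64(0.2757617779279751))
```

Tool is back upright and centred (0.667,-0.040). Now over the cover.

Run:
```python
from h import *
go([.51,-.06,.25],163.4)
```

```text
yaw0 163.4 [0.1801, -0.0798, 0.0039] [-0.0004, -0.0031, -0.0001]
```

{"fn": "play_rows", "kwargs": {
  "plan": [
    [0.06,-0.027,-0.01,0,0,0,0],
    [0.12,-0.053,-0.01,0,0,0,0],
    [0.18,-0.08,0.0,0,0,0,0],
    [0.18,-0.08,0.0,0,0,0,0],
    [0.18,-0.08,0.0,0,0,0,0]
  ]
}}

```text
time_s: 19.6
tcp_pos: [0.5104, -0.0602, 0.253]
orientation: [-0.001, 0.145, 0.99, 0.0]
contact_force: [-0.4, 0.1, 0.5]
finger_gap: 1.001
grip_force: 0.0
```

Run:
```python
from h import *
w=manip.get_image("wrist"); np.save("w12.npy",w,allow_pickle=True); print(pose()[0],manip.observe()["time_s"])
c=proj(w,[.492,-.056,.01])[0]; print(c)
for lo in((100,100,25),(105,140,60)):
    m=mask(w,lo,(128,255,255),c,95); m=cv2.morphologyEx(m,cv2.MORPH_CLOSE,np.ones((3,3)))
    r=fit([(w,m)],COVER,(.492,-.056),0,np.arange(-3.1,3,.4)); print(m.sum(),r)
x=w["color"].copy(); R=render(w,COVER,*r[0],0); cs,_=cv2.findContours(R,cv2.RETR_EXTERNAL,cv2.CHAIN_APPROX_NONE); cv2.drawContours(x,cs,-1,(0,0,255),1)
m_=cv2.cvtColor(m*255,cv2.COLOR_GRAY2BGR)
x0,y0=int(c[0]-95),max(int(c[1]-95),0); cv2.imwrite("pics/w12.png",np.hstack([x[y0:y0+190,x0:x0+190],m_[y0:y0+190,x0:x0+190]]).repeat(2,0).repeat(2,1))
```

```text
[ 0.51152723 -0.06032994  0.25372108] 19.65
[321.00109754 157.60514441]
4553 (array([ 0.49033952, -0.05561942, -1.24382179]), np.float64(0.013484617183424733))
4439 (array([ 0.48979203, -0.05539235, -1.24189112]), np.float64(0.019830891505424223))
```

Cover fitted well: (0.490,-0.0556), yaw −71.2°. Align and descend on the grip bar.

Run:
```python
from h import *
go([.4903,-.0556,.12],108.8,2)
```

```text
yaw0 163.4 [0.0135, -0.001, 0.0836] [0.0001, -0.0002, 0.6066]
yaw0 163.4 [0.0116, -0.0071, 0.0836] [-0.0, -0.0, 0.6066]
```

{"fn": "play_rows", "kwargs": {
  "plan": [
    [0.013,-0.001,0.03,0,0,0.2,0],
    [0.013,-0.001,0.06,0,0,0.4,0],
    [0.013,-0.001,0.084,0,0,0.607,0],
    [0.013,-0.001,0.084,0,0,0.607,0]
  ]
}}

```text
time_s: 20.15
tcp_pos: [0.5008, -0.0578, 0.1856]
orientation: [-0.002, 0.373, 0.928, -0.0]
contact_force: [-0.2, 0.4, 0.2]
finger_gap: 1.001
grip_force: 0.0
```

{"fn": "play_rows", "kwargs": {
  "plan": [
    [0.012,-0.007,0.03,0,0,0.2,0],
    [0.012,-0.007,0.06,0,0,0.4,0],
    [0.012,-0.007,0.084,0,0,0.607,0],
    [0.012,-0.007,0.084,0,0,0.607,0],
    [0.012,-0.007,0.084,0,0,0.607,0]
  ]
}}

```text
time_s: 20.78
tcp_pos: [0.4914, -0.0557, 0.1212]
orientation: [0.001, 0.581, 0.814, 0.0]
contact_force: [0.6, 0.0, 0.6]
finger_gap: 0.998
grip_force: 0.0
```

Run:
```python
from h import *
w=manip.get_image("wrist"); c=proj(w,[.49,-.0556,.01])[0]
m=mask(w,(100,100,25),(128,255,255),c,150); print(c,m.sum())
go([.4903,-.0556,.032],108.8); print(pose()[0],manip.observe()["time_s"])
```

```text
[319.93059137 203.6705374 ] 9593
yaw0 108.9 [0.0008, -0.0016, 0.1117] [0.0029, 0.0018, 0.0029]
[ 0.49147247 -0.0557326   0.12134332] 20.825
```

{"fn": "play_rows", "kwargs": {
  "plan": [
    [0.001,-0.001,0.04,0,0,0,0],
    [0.001,-0.001,0.08,0,0,0,0],
    [0.001,-0.001,0.1,0,0,0,0],
    [0.001,-0.001,0.111,0,0,0,0],
    [0.001,-0.001,0.111,0,0,0,0]
  ]
}}

```text
time_s: 21.45
tcp_pos: [0.4892, -0.055, 0.0313]
orientation: [0.0, 0.582, 0.813, 0.0]
contact_force: [-0.2, -0.4, 1.7]
finger_gap: 1.0
grip_force: 0.0
```

{"fn": "play_rows", "kwargs": {
  "plan": [
    [0,0,0,0,0,0,1],
    [0,0,0,0,0,0,1],
    [0,0,0,0,0,0,1],
    [0,0,0,0,0,0,1],
    [0,0,0,0,0,0,1]
  ],
  "newtons": 80
}}

```text
time_s: 22.08
tcp_pos: [0.4894, -0.0551, 0.0316]
orientation: [0.0, 0.582, 0.813, 0.0]
contact_force: [-0.3, 0.5, 2.7]
finger_gap: 0.151
grip_force: 78.8
```

{"fn": "play_rows", "kwargs": {
  "plan": [
    [0,0,0,0,0,0,1],
    [0,0,-0.02,0,0,0,1],
    [0,0,-0.05,0,0,0,1],
    [0,0,-0.1,0,0,0,1],
    [0,0,-0.15,0,0,0,1]
  ]
}}

```text
time_s: 22.7
tcp_pos: [0.4881, -0.0548, 0.1525]
orientation: [-0.0, 0.582, 0.813, -0.0]
contact_force: [0.8, 0.4, -1.2]
finger_gap: 0.151
grip_force: 78.1
```

Run:
```python
from h import *
s=manip.observe(); print(s["grip_force"],s["finger_gap"],s["time_s"],s["q"])
go([.612,-.26,.19],189.35,2)
```

```text
78.06060433387756 0.15148558932945225 22.7 [-2.43442071e-01  1.16850801e-01 -4.41198827e-01  1.01377223e+00
 -1.39664493e-05  9.99825236e-01]
yaw0 108.8 [-0.1463, 0.032, -0.0236] [-0.0008, -0.0011, -0.8954]
yaw0 108.8 [-0.1324, -0.0702, -0.0235] [-0.0, 0.0, -0.8954]
```

Cover held. Carry it over the module while turning.

{"fn": "play_rows", "kwargs": {
  "plan": [
    [-0.02,0.005,-0.03,0,0,-0.18,1],
    [-0.05,0.011,-0.04,0,0,-0.36,1],
    [-0.085,0.018,-0.04,0,0,-0.54,1],
    [-0.12,0.026,-0.03,0,0,-0.72,1],
    [-0.146,0.032,-0.024,0,0,-0.895,1]
  ]
}}

```text
time_s: 23.32
tcp_pos: [0.5508, -0.1582, 0.1706]
orientation: [-0.0, 0.265, 0.964, -0.0]
contact_force: [-0.3, 0.7, -0.6]
finger_gap: 0.155
grip_force: 78.1
```

{"fn": "play_rows", "kwargs": {
  "plan": [
    [-0.033,-0.018,-0.024,0,0,-0.2,1],
    [-0.066,-0.035,-0.024,0,0,-0.4,1],
    [-0.1,-0.053,-0.024,0,0,-0.6,1],
    [-0.132,-0.07,-0.024,0,0,-0.8,1],
    [-0.132,-0.07,-0.024,0,0,-0.895,1]
  ]
}}

```text
time_s: 23.95
tcp_pos: [0.6131, -0.2615, 0.1898]
orientation: [0.0, -0.082, 0.997, -0.0]
contact_force: [-0.1, 1.0, -1.2]
finger_gap: 0.151
grip_force: 78.1
```

Run:
```python
from h import *
s=manip.observe(); print(s["grip_force"],s["time_s"],pose()[0],s["q"])
go([.6112,-.26,.107],189.35)
go([.6112,-.26,.107],-170.65)
```

```text
78.13546657562256 23.95 [ 0.61306556 -0.26152033  0.18976252] [-4.99985461e-01  3.82814356e-01 -9.51603918e-03  1.17773607e+00
 -3.52846064e-04 -6.63782379e-01]
yaw0 -170.6 [0.002, 0.0023, 0.1035] [-0.0009, 0.0005, 0.0008]
yaw0 -170.6 [0.002, 0.0023, 0.1035] [-0.0009, 0.0005, 0.0008]
```

{"fn": "play_rows", "kwargs": {
  "plan": [
    [0.002,0.002,0.03,0,0,0,1],
    [0.002,0.002,0.06,0,0,0,1],
    [0.002,0.002,0.085,0,0,0,1],
    [0.002,0.002,0.103,0,0,0,1],
    [0.002,0.002,0.103,0,0,0,1]
  ]
}}

```text
time_s: 24.58
tcp_pos: [0.6096, -0.2577, 0.1057]
orientation: [-0.001, -0.081, 0.997, 0.001]
contact_force: [0.7, -0.4, -1.6]
finger_gap: 0.149
grip_force: 78.1
```

Run:
```python
from h import *
s=manip.observe(); print(s["contact_force"],s["time_s"])
go([.6112,-.26,.095],-170.65)
w=manip.get_image("wrist"); np.save("w13.npy",w,allow_pickle=True); crop(w,200,60,240,180,3,"pics/w13.png")
```

```text
[ 0.71794584 -0.44286867 -1.64384655] 24.575
yaw0 -170.7 [-0.0016, -0.0031, 0.0134] [0.0023, -0.0029, -0.0007]
```

View pics/w13.png

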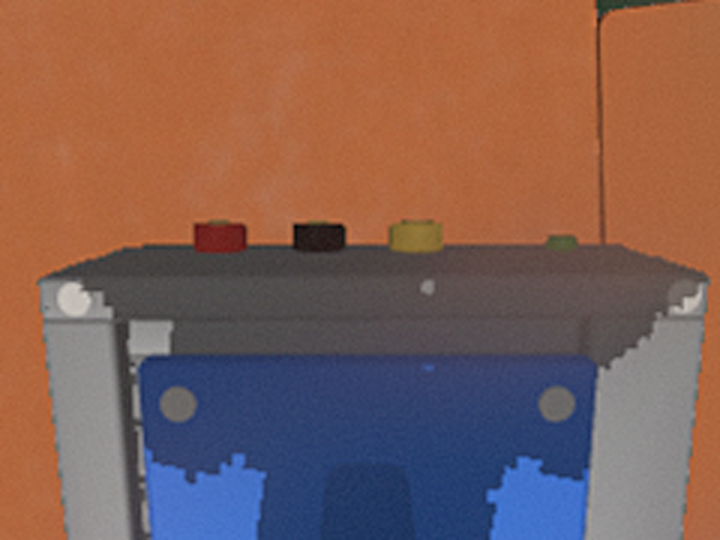

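View: cover sits above the recess, its edges at crop x 140–597, module outer edges at 40–708; it is about 2.5–3 mm too far toward +y, matching the pose reading. Let it settle and correct.

{"fn": "play_rows", "kwargs": {
  "plan": [
    [0,0,0,0,0,0,1],
    [0,0,0,0,0,0,1]
  ]
}}

```text
time_s: 24.88
tcp_pos: [0.6113, -0.2587, 0.1082]
orientation: [0.001, -0.081, 0.997, -0.001]
contact_force: [1.1, 0.3, -0.7]
finger_gap: 0.151
grip_force: 78.1
```

Run:
```python
from h import *
go([.6112,-.26,.095],-170.65); print(pose()[0])
w=manip.get_image("wrist")
# cover left/right edges at plate top vs module outer edges (rows near 60+125)
h=hsv(w)
for y in(180,184,188):
    bl=np.where(cv2.inRange(h[y:y+1],(100,100,25),(128,255,255))[0])[0]; bd=np.where(cv2.inRange(h[y:y+1],(5,120,60),(18,255,255))[0]==0)[0]; bd=bd[(bd>190)&(bd<460)]
    print(y,bl.min(),bl.max(),bd.min(),bd.max())
```

```text
yaw0 -170.7 [0.0004, -0.0016, 0.0166] [-0.0015, 0.002, -0.0007]
[ 0.61132345 -0.25869826  0.10824534]
180 248 396 219 434
184 246 398 220 433
188 246 397 220 433
```

{"fn": "play_rows", "kwargs": {
  "plan": [
    [0,-0.0016,0,0,0,0,1],
    [0,-0.0016,0.006,0,0,0,1],
    [0,-0.0016,0.012,0,0,0,1],
    [0,-0.0016,0.016,0,0,0,1],
    [0,-0.0016,0.019,0,0,0,1]
  ]
}}

```text
time_s: 25.55
tcp_pos: [0.6106, -0.2594, 0.0914]
orientation: [-0.0, -0.081, 0.997, 0.0]
contact_force: [0.3, 0.6, -0.9]
finger_gap: 0.152
grip_force: 78.1
```

{"fn": "play_rows", "kwargs": {
  "plan": [
    [0,0,0.002,0,0,0,1],
    [0,0,0.004,0,0,0,1],
    [0,0,0.004,0,0,0,1]
  ]
}}

```text
time_s: 25.92
tcp_pos: [0.6107, -0.2596, 0.09]
orientation: [0.0, -0.081, 0.997, -0.0]
contact_force: [-2.5, 1.3, 5.5]
finger_gap: 0.15
grip_force: 79.1
```

Contact at underside z≈0.0585 = ledge height (consistent with the slot floor reading). Release and retreat.

{"fn": "play_rows", "kwargs": {
  "plan": [
    [0,0,0,0,0,0,0],
    [0,0,0,0,0,0,0],
    [0,0,0,0,0,0,0],
    [0,0,0,0,0,0,0],
    [0,0,-0.02,0,0,0,0]
  ]
}}

```text
time_s: 26.55
tcp_pos: [0.6095, -0.2589, 0.1036]
orientation: [-0.002, -0.081, 0.997, 0.001]
contact_force: [0.3, -0.2, 0.3]
finger_gap: 1.0
grip_force: 0.0
```

{"fn": "play_rows", "kwargs": {
  "plan": [
    [0,0,-0.04,0,0,0,0],
    [0,0,-0.1,0,0,0,0],
    [0,0,-0.18,0,0,0,0],
    [0,0,-0.2,0,0,0,0],
    [0,0,-0.2,0,0,0,0]
  ]
}}

```text
time_s: 27.18
tcp_pos: [0.6119, -0.2602, 0.2676]
orientation: [0.002, -0.081, 0.997, -0.001]
contact_force: [0.7, -0.1, 0.5]
finger_gap: 0.998
grip_force: 0.0
```

Run:
```python
from h import *
w=manip.get_image("wrist"); print(pose()[0],manip.observe()["time_s"],manip.observe()["contact_force"])
c=proj(w,[.612,-.26,.06])[0]; m=mask(w,(100,100,25),(128,255,255),c,95); m=cv2.morphologyEx(m,cv2.MORPH_CLOSE,np.ones((3,3)))
for z in(.0545,.0585,.0665): print(z,m.sum(),fit([(w,m)],COVER,(.612,-.26),z,[.163]))
b=manip.get_image("side"); m=mask(b,(100,100,25),(128,255,255),(383,272),32)
for z in(.0545,.0585,.0665): print(z,m.sum(),fit([(b,m)],COVER,(.612,-.26),z,[.163]))
```

```text
[ 0.61077507 -0.25960541  0.26505565] 27.225 [-0.34224722 -0.05103515 -1.30841461]
0.0545 5373 (array([ 0.61370227, -0.259241  ,  0.15406181]), np.float64(0.019219982630709974))
0.0585 5373 (array([ 0.61276833, -0.25937892,  0.14692412]), np.float64(0.025542832343866322))
0.0665 5373 (array([ 0.61049186, -0.26000686,  0.16252192]), np.float64(0.05245313958573248))
0.0545 990 (array([ 0.61490197, -0.2565007 ,  0.13721514]), np.float64(0.01825651689009233))
0.0585 990 (array([ 0.6136962 , -0.26013989,  0.15110115]), np.float64(0.025313130773679176))
0.0665 990 (array([ 0.608357  , -0.26807041,  0.16495892]), np.float64(0.03114194773664378))
```

Run:
```python
from h import *
w=manip.get_image("wrist"); b=manip.get_image("side"); a=manip.get_image("scene")
c=proj(w,[.612,-.26,.06])[0]; m=mask(w,(100,100,25),(128,255,255),c,95); m=cv2.morphologyEx(m,cv2.MORPH_CLOSE,np.ones((3,3)))
mb=mask(b,(100,100,25),(128,255,255),(383,272),32)
for z in np.arange(.046,.071,.004):
    r=fit([(w,m),(b,mb)],COVER,(.613,-.26),z,[.155]); print("%.3f"%z,np.round(r[0],4),round(r[1],4))
# same test on bench known z=0: bias check with w12
w2=np.load("w12.npy",allow_pickle=True).item(); c=proj(w2,[.49,-.0556,.01])[0]; m2=mask(w2,(100,100,25),(128,255,255),c,95)
for z in np.arange(-.008,.009,.004): print("bench %.3f"%z,round(fit([(w2,m2)],COVER,(.4903,-.0556),z,[-1.243])[1],4))
# rim corner rays by grey screws: module top height from w5 (0.058+zb)
h=hsv(w)
```

```text
0.046 [ 0.6162 -0.2565  0.1642] 0.1497
0.050 [ 0.6156 -0.2574  0.1662] 0.0826
0.054 [ 0.6142 -0.2587  0.1619] 0.0507
0.058 [ 0.6132 -0.2597  0.1343] 0.0528
0.062 [ 0.6111 -0.2608  0.1584] 0.0871
0.066 [ 0.6106 -0.2614  0.1523] 0.1532
0.070 [ 0.6085 -0.264   0.1268] 0.2311
bench -0.008 0.0154
bench -0.004 0.0138
bench 0.000 0.014
bench 0.004 0.0175
bench 0.008 0.0275
```

```bash
python3 -c "
from bench import manip
print(manip.observe()['time_s'],manip.close_job())"
```

```text
the job is handed in; nothing more can be done
27.425 None
```

I handed the job in at 27.4 s. The pointer is in the green band (about 28–30°, band about 24–42°), the tool is back upright in its stand, and the cover is in its pocket. The tool slipped back into the stand on the first lift and was gripped again. That the cover is fully home rests on contact-height and image measurements, not a separate check.

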